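# Set the welding jig's sprung stop

### The arm

A 7-joint arm with a two-finger parallel gripper is mounted at the origin on the work surface. World frame = base frame: x ahead of the robot, y to its left, z up, the work surface at z = 0. Lengths are in mm, angles in rad, forces in N, time in s.
With the tool pointing down it reaches from about 425 to 1025 mm from the base axis. Payload 9.4 kg.
Tool frame: the origin (TCP) lies midway between the tips of the shut fingers; the grasp point (between the pads) lies 19 mm behind it; z points along the fingers, y is the line along which they close (so a half turn about z gives the same grasp; the last joint's range is limited). The gripper opens to 93 mm and grips with 3 to 60 N. Pads are 15 mm wide; open, the fingers measure 128 mm over their backs; the gripper's body (75 mm by 188 mm) begins 65 mm behind the grasp point.
Start: joints at [1.244, 0.599, -0.003, 1.599, 0.002, 0.943, -0.08], TCP at [179.216, -702.5, 185.218] pointing down, gripper open.
Joint ranges: [-2.57, 2.57], [-0.35, 1.97], [-1.29, 1.29], [0.11, 2.56], [-1.05, 4.19], [0.11, 1.86], [-2.63, 2.63]. Speed limits (rad/s): [2.22, 2.22, 3.01, 3.01, 3.14, 3.14, 3.14].

### API

Orientations are given as a unit quaternion [w, x, y, z].
In Python, from plant import bot, camera gives the robot as it stands.
- The arm moves only by the tool jog_arm, never from a script. Its argument "deltas" is a list that holds one entry, the list of rows, each a list of 7 numbers: the turn, a rotation vector about the world's x, y, z in rad, then the shift along the world's x, y, z in m, then the finger opening in m, from 0 to 0.093. A call has exactly 8 rows; each row is the pose to reach, as a shift and turn from the pose commanded when the call began; what a row does not reach only later rows make up. A row lasts 1/12 s, in which the tool goes at most 41.7 mm and 7.16 degrees, less where a joint would pass 70% of its speed; a pose out of reach is approached as far as the arm can. A call with a gripper value outside its range is refused whole. The fingers move at their own pace and stop on an object; "newtons" is the grip in N (left out, the last holds). Time passes only in rows, so rows that repeat a pose let the fingers close, or fill a call up. It gives the time, the measured TCP pose, the force, the opening and the grip force at its end, in the units of the state.
- bot.state(): the state, without advancing time (a new reading comes with each control period).
- camera(name): name is "scene" or "top"; returns a dict with "image" (384x512x3 uint8, red, green, blue), "intrinsics" (3x3 intrinsics, pixels), "origin" and "orientation" of the camera in the world. Camera axes: x right, y up, looking along -z (the intrinsics and any distortion apply to the point x, -y, -z); pixel columns grow to the right and rows downward; lengths in mm; the calibration is good to about 2 mm. A picture is of the moment at which its call begins. There is no depth.
- bot.sign_off(): hands the job in; it is judged then, once.
The state is a dict: "time": time; "joints": joint angles; "dq": joint speeds; "joint_torque": joint torques, N m; "ee_pos": TCP position; "orientation": TCP orientation; "wrist_force": force on the tool from outside, world axes, zero at the start; "ft_torque": the same for the moment, N m; "width": finger opening in mm; "finger_force": force on a finger pad.
Only numpy, scipy, OpenCV 4.12 (cv2) and the standard library are available. Lean on these libraries where they do the work, as an engineer would, in place of code of your own. Each camera call takes 0.05 s, during which the arm holds its last target. There are 200 camera calls.

### The job

Two sprung stops for the welding jig are bolted to the bench: one is already set at mid position, the other still has its slide fully out towards the robot. With the fingertips, push the upright plate of the slide that is out all the way in until it stops, then let it go so that it springs back and its stop pin catches it at mid position. Push on the near face of the plate only, without pinching it, keep off both stop pins, and leave the slide that is already set and the loose things on the bench where they are.

Things in the scene. Friction and masses are not known exactly. Their poses are not given: they have to be found in the camera images.
- out_unit: Base of the unit that is still out: steel base plate 240 x 80 x 12 mm fixed to the bench; origin at the centre of its underside; z up, x level, the way its slide is pushed in (within 25 degrees of straight away from the robot). Guide rails 28 mm high, 51 mm wide overall, from x -43 to +100 mm; at the origin a bridge 24 mm long, 51 mm wide, 62 mm high holds the stop pin.
- set_unit: Base of the unit that is already set, same build and axes as out_unit.
- out_slide (a joint): Slide of the unit that is still out (starts at 0). In m: 0 = fully out towards the robot; grows as it is pushed along the unit's +x; 0.068 = fully in (hard stop); 0.034 = mid position. Spring pushes it out: 4 N at 0, 7 N at mid, 9.5 N fully in, damping 30 N s/m. A one-way catch lifts the pin on the way in (0.010 to 0.034, some 2 N more); past that the pin drops behind it, so a slide let go returns to 0.034 and stays.
- set_slide (a joint): Slide of the unit that is already set (starts at about 0.034, leave it): same build as out_slide, same meaning of the value.
- out_push (a point): centre of the near face of the upright push plate of the unit that is still out, 55 mm above the bench; moves with the slide; x into the plate (push direction), y along it, z up. Plate 40 mm wide, 14 mm thick, 14 to 75 mm above the bench, on the robot's end of the sliding bar; 125 mm from the unit's origin in -x when fully out.
- set_push (a point): centre of the near face of the upright push plate of the unit that is already set, 55 mm above the bench; moves with the slide; x into the plate (push direction), y along it, z up. Plate 40 mm wide, 14 mm thick, 14 to 75 mm above the bench, on the robot's end of the sliding bar; 125 mm from the unit's origin in -x when fully out.
- out_pin (a joint): round stop pin of the unit that is still out: 10 mm shaft with a 20 mm dark knob on top, standing upright in the bridge, knob top 86 mm above the bench when down. Joint value in m, 0 = down, grows as it rises (about 0.010 on top of the catch). Sprung downwards; not to be touched.
- set_pin (a joint): round stop pin of the unit that is already set: 10 mm shaft with a 20 mm dark knob on top, standing upright in the bridge, knob top 86 mm above the bench when down. Joint value in m, 0 = down, grows as it rises (about 0.010 on top of the catch). Sprung downwards; not to be touched.
- spray_can: loose can, 52 mm across, 150 mm tall, standing between the far halves of the units; origin at the centre of its underside. Leave it.
- angle_bracket: loose bent steel bracket, 60 x 40 mm foot, 40 mm tall upright leg at its +x end, lying between the units on the robot's side; origin at the centre of its underside. Leave it.
- hammer: loose hammer lying on the robot's right of the units, 240 mm long along its x, head at +x, about 90 mm across the head; origin under the middle of its length. Leave it.
- wire_brush: loose wire brush lying on the robot's left of the units, 200 mm long along its x, 42 mm wide; origin under the middle of its length. Leave it.

How it is judged:
By the outcome, as a careful person would: the job done as asked, in the order asked, and still so for the second after the job is handed in, with the robot touching nothing.
It also fails if it takes over 40 s, if anything falls off the work surface, if the arm or the gripper's body presses on something with over 40 N, if the wrist force passes 120 N, or if a joint passes its speed limit or range.

## Working session

There is one attempt and no reset: what is moved stays moved. The work goes in short steps, Python scripts to look and compute and a tool call to move; the robot and the scene stay as the last step left them, time stands still between calls to the robot, and variables do not carry over. Pictures are saved under pics/ and viewed, at most 10 in all, crops included, and the job is handed in when it is done.

Besides the shell and the picture viewer there is one more tool, called after "Request:" in YAML: its name, and indented under it one key for each argument. jog_arm: Moves the arm, as the interface text tells. Its arguments: {"type":"object","properties":{"deltas":{"type":"array"},"newtons":{"type":"number"}},"required":["deltas"]}

```bash
mkdir -p pics; python3 - <<'E'
from plant import bot,camera
import cv2,numpy as np,pickle
for n in("top","scene"):
    c=camera(n); pickle.dump(c,open(f'pics/{n}.pkl','wb'))
    cv2.imwrite(f'pics/{n}.png',cv2.resize(c["image"][:,:,::-1],(800,600),interpolation=cv2.INTER_CUBIC))
    print({k:v for k,v in c.items() if k!="image"})
s=bot.state();print(s)
E
```

```text
{'intrinsics': array([[437.14181534,   0.        , 258.61000045],
       [  0.        , 437.14181534, 189.94913554],
       [  0.        ,   0.        ,   1.        ]]), 'origin': array([ 328.44599981,   -2.0404746 , 1350.48946782]), 'orientation': array([ 0.70450431,  0.06325166, -0.07508814, -0.702876  ])}
{'intrinsics': array([[409.57976768,   0.        , 257.00076229],
       [  0.        , 409.57976768, 195.84477912],
       [  0.        ,   0.        ,   1.        ]]), 'origin': array([1293.37615638, -568.40664827,  902.81832766]), 'orientation': array([0.82473305, 0.35829759, 0.16476585, 0.40532759])}
{'time': 0.1, 'joints': array([ 1.24431437,  0.60001083, -0.00254844,  1.60003243,  0.00182638,
        0.94289461, -0.07975472]), 'dq': array([ 1.95655105e-05, -3.05695191e-03,  7.48478234e-04, -1.06760955e-03,
        1.01804755e-03,  5.83135893e-04,  1.82575430e-04]), 'joint_torque': array([ 7.30141735e-03, -7.66546440e+01,  1.50207538e+00, -2.52932739e+01,
       -5.23982767e-02,  1.36508085e-02,  7.86914256e-05]), 'ee_pos': array([ 179.07758944, -702.05220285,  184.47729108]), 'orientation': array([-6.53634205e-04,  9.92203339e-01,  1.24627775e-01, -1.54907128e-04]), 'wrist_force': array([ 0.91073676, -0.69236517, -0.38853793]), 'ft_torque': array([-0.01495794,  0.06598757, -0.03159069]), 'finger_force': 0.0, 'width': 93.23432907112905}
```

View pics/top.png

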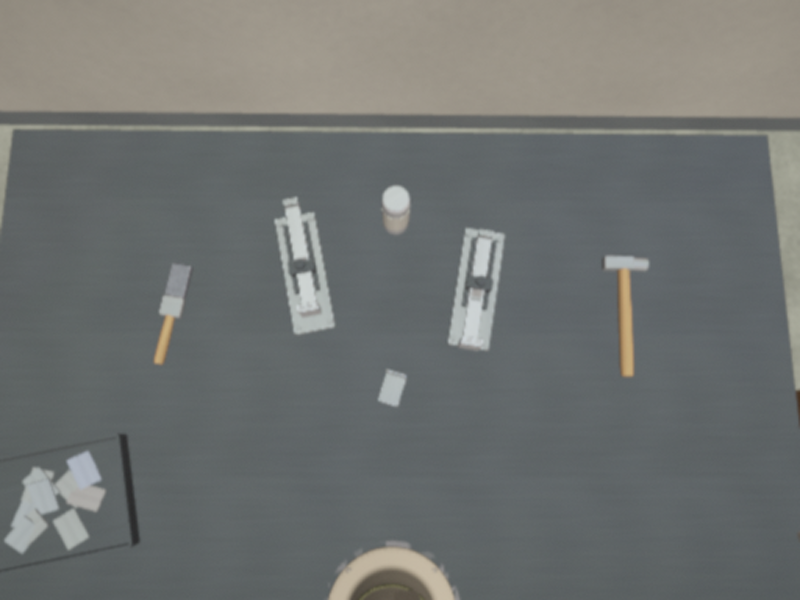

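View pics/scene.png

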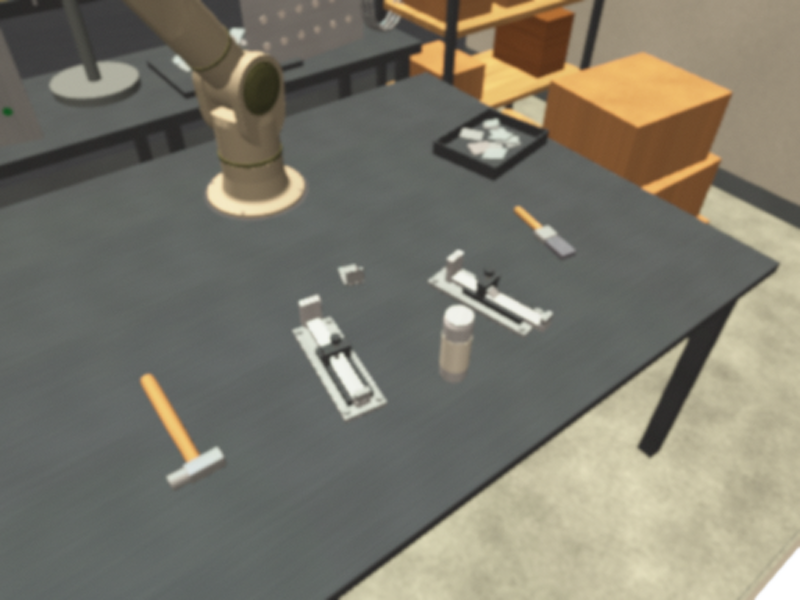

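The top view shows the left unit (~305,270) set, its slide sticking out at the far end. The right unit (~477,290) is out, with its plate at the robot's end (~474,345). Next, a crop and a measurement.

```bash
cat > h.py <<'E'
import numpy as np
from scipy.spatial.transform import Rotation as R
def ray(c,u,v,z):
    K=c["intrinsics"];d=np.linalg.inv(K)@[u,v,1]
    q=c["orientation"];M=R.from_quat([*q[1:],q[0]]).as_matrix()
    d=M@(d*[1,-1,-1]);o=c["origin"];return o+d*(z-o[2])/d[2]
def proj(c,p):
    q=c["orientation"];M=R.from_quat([*q[1:],q[0]]).as_matrix()
    x=(M.T@(np.asarray(p,float)-c["origin"]))*[1,-1,-1]
    w=c["intrinsics"]@x;return w[:2]/w[2]
E
python3 - <<'E'
import pickle,cv2,numpy as np
from h import *
c=pickle.load(open('pics/top.pkl','rb'))
f=512/800
P=[(466,229),(504,233),(489,350),(449,345)]
W=np.array([ray(c,(u+.5)*f-.5,(v+.5)*f-.5,12)[:2] for u,v in P]);print(W,W.mean(0))
g=W.mean(0);x=(W[0]+W[1]-W[2]-W[3]);th=np.arctan2(x[1],x[0]);print(np.degrees(th), np.linalg.norm(x)/2)
def draw(n,org,th,name,roi,s):
    c=pickle.load(open(f'pics/{n}.pkl','rb'))
    u0,v0,w,h=roi
    im=cv2.resize(c["image"][v0:v0+h,u0:u0+w,::-1],None,fx=s,fy=s,interpolation=cv2.INTER_CUBIC)
    raw=im.copy()
    ex=np.array([np.cos(th),np.sin(th)]);ey=np.array([-ex[1],ex[0]])
    def poly(pts,col):
        q=[(proj(c,[*(org+ex*a+ey*b),z])+.5-[u0,v0])*s for a,b,z in pts]
        cv2.polylines(im,[np.int32(q)],True,col,1)
    poly([(-120,-40,12),(120,-40,12),(120,40,12),(-120,40,12)],(0,0,255))
    poly([(-125,-20,75),(-111,-20,75),(-111,20,75),(-125,20,75)],(0,255,0))
    poly([(-125,-20,14),(-125,20,14),(-125,20,75),(-125,-20,75)],(255,0,0))
    poly([(10*np.cos(a),10*np.sin(a),86) for a in np.linspace(0,6,12)],(0,255,255))
    return np.hstack([raw,im])
cv2.imwrite('pics/ov1.png',draw('top',g,th,'',(278,136,60,100),6))
cv2.imwrite('pics/ov2.png',draw('scene',g,th,'',(182,180,66,92),6))
E
```

```text
[[ 736.40355519 -150.24565989]
 [ 728.36013689 -227.80442167]
 [ 488.46113868 -191.47444452]
 [ 498.15542634 -112.61473564]] [ 612.84506428 -170.53481543]
-8.792956799394366 241.91676774166925
```

View pics/ov1.png

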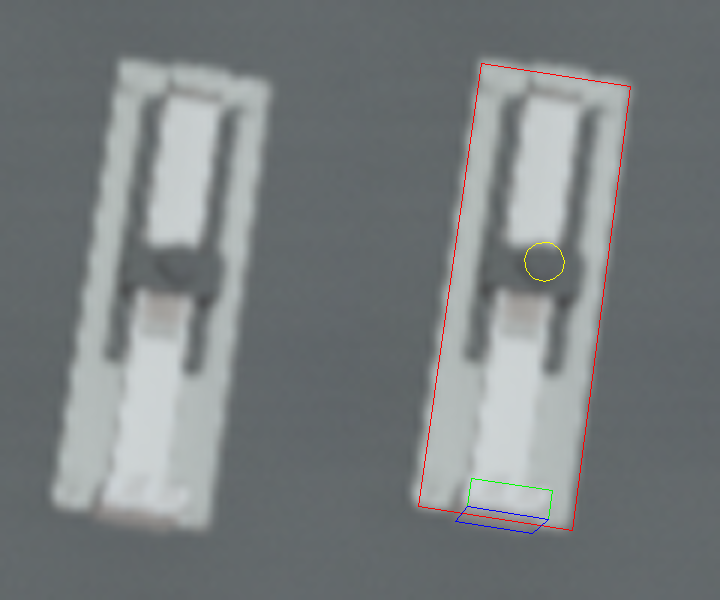

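View pics/ov2.png

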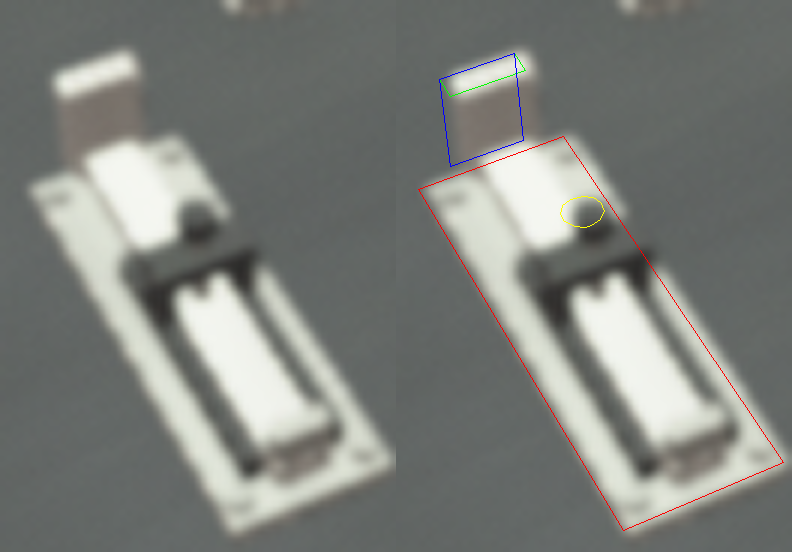

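The overlays are within ~1 px. In the top crop the base corners are at (120,60), (270,82), (208,530), (52,505). In the scene crop they are at (182,135), (392,462), (236,535), (30,188). I'll fit both views jointly.

```bash
python3 - <<'E'
import pickle
from h import *
from scipy.optimize import least_squares
T=pickle.load(open('pics/top.pkl','rb'));S=pickle.load(open('pics/scene.pkl','rb'))
B=[(120,40,12),(120,-40,12),(-120,-40,12),(-120,40,12)]
obs=[(T,278,136,p,b) for p,b in zip([(120,60),(270,82),(208,530),(52,505)],B)]
obs+=[(S,182,180,p,b) for p,b in zip([(392,462),(236,535),(30,188),(182,135)],B)]
def f(v,o=obs):
    c,s=np.cos(v[2]),np.sin(v[2]);r=[]
    for C,u0,v0,p,(a,b,z) in o:
        r+=list(proj(C,[v[0]+c*a-s*b,v[1]+s*a+c*b,z])-(np.array(p)/6-.5+[u0,v0]))
    return r
for o in(obs,obs[:4],obs[4:]):
    v=least_squares(f,[612,-170,-.15],x_scale=[1,1,.01],args=(o,)).x;e=np.array([np.cos(v[2]),np.sin(v[2])])
    print(v,np.degrees(v[2]),v[:2]-125*e, np.std(f(v,o)))
E
```

```text
[ 6.14830179e+02 -1.67960023e+02 -1.62338076e-01] -9.301286617528058 [ 491.47366822 -147.75677498] 0.37359194690030845
[ 6.14047922e+02 -1.68928609e+02 -1.60092948e-01] -9.172650245327759 [ 490.64636348 -149.00236358] 0.2402652240913352
[ 6.15561001e+02 -1.67154445e+02 -1.65434182e-01] -9.478680432644914 [ 492.26763262 -146.56936977] 0.4136328670521023
```

Request:
jog_arm:
  deltas:
    - [[0, 0, -0.025, 0.022, 0.028, 0, 0], [0, 0, -0.05, 0.044, 0.056, 0, 0], [0, 0, -0.075, 0.066, 0.084, 0, 0], [0, 0, -0.1, 0.088, 0.112, 0, 0], [0, 0, -0.125, 0.11, 0.14, 0, 0], [0, 0, -0.15, 0.132, 0.168, 0, 0], [0, 0, -0.175, 0.154, 0.196, 0, 0], [0, 0, -0.2, 0.176, 0.224, 0, 0]]
  newtons: 10

```text
time: 0.77
ee_pos: [355.9, -476.9, 185.0]
orientation: [-0.0, 1.0, 0.024, -0.0]
wrist_force: [0.8, -1.0, -0.1]
width: 44.3
finger_force: 0.0
```

Request:
jog_arm:
  deltas:
    - [[0, 0, -0.0265, 0.01, 0.0375, 0, 0], [0, 0, -0.053, 0.02, 0.075, 0, 0], [0, 0, -0.0795, 0.03, 0.1125, 0, 0], [0, 0, -0.106, 0.04, 0.15, 0, 0], [0, 0, -0.1325, 0.05, 0.1875, 0, 0], [0, 0, -0.159, 0.06, 0.225, 0, 0], [0, 0, -0.1855, 0.07, 0.2625, 0, 0], [0, 0, -0.212, 0.08, 0.3, 0, 0]]

```text
time: 1.43
ee_pos: [435.2, -176.7, 185.2]
orientation: [-0.0, 0.997, -0.082, -0.0]
wrist_force: [1.0, -0.3, -1.0]
width: 1.0
finger_force: 0.0
```

Request:
jog_arm:
  deltas:
    - [[0, 0, 0, 0.009, 0.018, -0.005, 0], [0, 0, 0, 0.017, 0.035, -0.02, 0], [0, 0, 0, 0.017, 0.035, -0.045, 0], [0, 0, 0, 0.017, 0.035, -0.07, 0], [0, 0, 0, 0.017, 0.035, -0.095, 0], [0, 0, 0, 0.017, 0.035, -0.12, 0], [0, 0, 0, 0.017, 0.035, -0.135, 0], [0, 0, 0, 0.017, 0.035, -0.135, 0]]

```text
time: 2.1
ee_pos: [450.6, -143.0, 47.6]
orientation: [-0.0, 0.997, -0.081, -0.002]
wrist_force: [-0.6, 0.7, 0.2]
width: 0.8
finger_force: 0.0
```

```bash
python3 - <<'E'
from plant import bot,camera
import cv2,numpy as np
s=bot.state();print(s["time"],s["ee_pos"],s["wrist_force"],s["joints"])
a=cv2.resize(camera("top")["image"][150:280,230:360,::-1],(400,400),interpolation=2)
b=cv2.resize(camera("scene")["image"][140:270,150:280,::-1],(400,400),interpolation=2)
cv2.imwrite('pics/p3.png',np.hstack([a,b]))
E
```

```text
2.1 [ 450.58954064 -142.96510312   47.58572477] [-0.64060496  0.74663996  0.18741917] [ 0.17511432  0.53675405  0.0170131   2.2826314  -0.02739684  0.32724353
 -1.51685915]
```

View pics/p3.png

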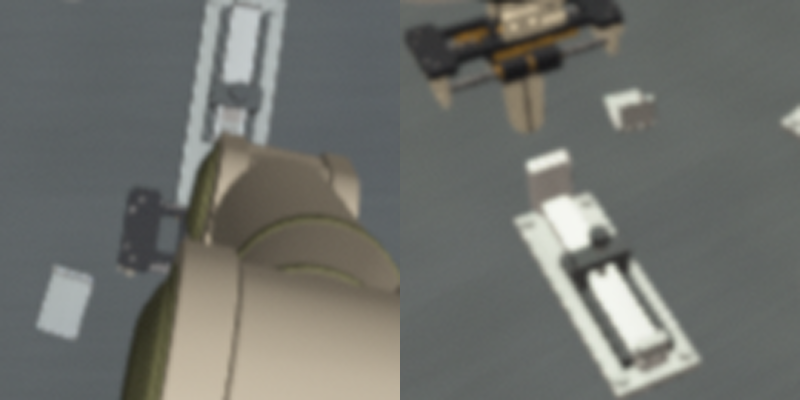

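The fingers are shut just behind the out plate, which sits at right-half pixel (550,175), and everything around them is clear. Next I approach along the push axis.

Request:
jog_arm:
  deltas:
    - [[0, 0, 0, 0.006, -0.001, 0, 0], [0, 0, 0, 0.012, -0.002, 0, 0], [0, 0, 0, 0.018, -0.003, 0, 0], [0, 0, 0, 0.024, -0.004, 0, 0], [0, 0, 0, 0.03, -0.005, 0, 0], [0, 0, 0, 0.036, -0.006, 0, 0], [0, 0, 0, 0.042, -0.007, 0, 0], [0, 0, 0, 0.042, -0.007, 0, 0]]

```text
time: 2.87
ee_pos: [495.9, -150.7, 50.3]
orientation: [0.0, 0.997, -0.081, 0.001]
wrist_force: [-0.3, -0.2, -0.3]
width: 0.3
finger_force: 0.0
```

```bash
python3 - <<'E'
from plant import bot,camera
import cv2,numpy as np,pickle
from h import *
c=camera("scene");pickle.dump(c,open('pics/s4.pkl','wb'))
s=bot.state();p=s["ee_pos"];print(p,s["wrist_force"],proj(c,p))
a=cv2.resize(c["image"][150:250,170:270,::-1],(600,600),interpolation=2)
cv2.circle(a,tuple(int(x) for x in (proj(c,p)+.5-[170,150])*6),3,(0,0,255),1)
cv2.imwrite('pics/p4.png',a)
E
```

```text
[ 494.89587351 -150.56361225   50.1488639 ] [-0.05193776 -1.2746216  -0.28864569] [196.94244515 197.50840597]
```

View pics/p4.png

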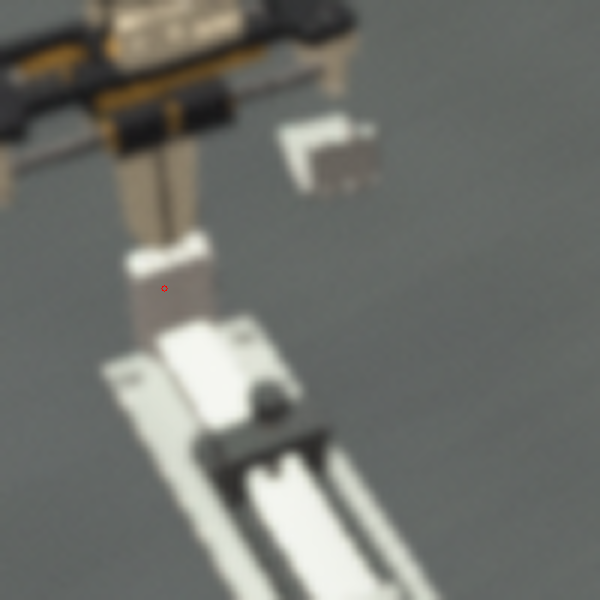

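The fingertips are hidden right behind the plate (crop plate top ~(170,255)) and laterally centred, but there's no force yet. I'll continue.

Request:
jog_arm:
  deltas:
    - [[0, 0, 0, 0.006, -0.001, 0, 0], [0, 0, 0, 0.012, -0.002, 0, 0], [0, 0, 0, 0.018, -0.003, 0, 0], [0, 0, 0, 0.024, -0.004, 0, 0], [0, 0, 0, 0.03, -0.005, 0, 0], [0, 0, 0, 0.036, -0.006, 0, 0], [0, 0, 0, 0.042, -0.007, 0, 0], [0, 0, 0, 0.042, -0.007, 0, 0]]

```text
time: 3.58
ee_pos: [537.8, -157.7, 50.2]
orientation: [0.0, 0.997, -0.081, 0.001]
wrist_force: [0.2, 0.2, -1.0]
width: 0.6
finger_force: 0.0
```

```bash
python3 - <<'E'
from plant import bot,camera
import cv2,numpy as np,pickle
from h import *
c=camera("scene")
s=bot.state();p=s["ee_pos"];print(p,s["wrist_force"],s["ft_torque"],s["joint_torque"])
a=cv2.resize(c["image"][150:270,170:270,::-1],(500,600),interpolation=2)
cv2.circle(a,tuple(int(x) for x in (proj(c,p)+.5-[170,150])*5),3,(0,0,255),1)
cv2.imwrite('pics/p5.png',a)
E
```

```text
[ 536.8570547  -157.55329137   50.1201922 ] [-0.32038793 -0.61669116  0.41174976] [ 0.05453994 -0.00648091  0.02309834] [-7.46537838e-02 -6.42831230e+01  1.89449407e+00 -1.44478056e+01
 -5.67726427e-03 -8.01105634e-02 -1.54258069e-03]
```

View pics/p5.png

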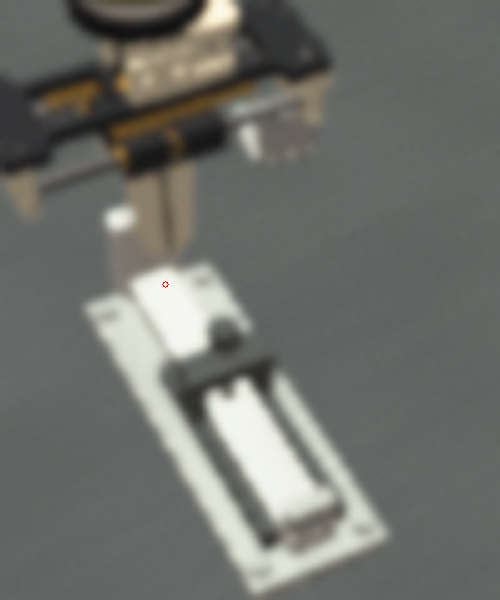

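The fingers passed over the plate: the plate is untouched at crop (120,225), and the visible fingertips at (170,252) end above the projected TCP (165,285). So the tips must be higher than the state says. I'll work out how much.

```bash
python3 - <<'E'
import pickle
from h import *
c=pickle.load(open('pics/scene.pkl','rb'))
for p,t in(([450.6,-143,47.6],(150+125/400*130,140+130/400*130)),([494.9,-150.6,50.1],None),([536.9,-157.6,50.1],(170+170/5,150+252/5))):
    print(proj(c,p),t,[(dz,proj(c,np.array(p)+[0,0,dz]).round(1)) for dz in(20,30,40)], [(dx,proj(c,np.array(p)-[dx,-.16*dx,0]).round(1)) for dx in(20,30,40)])
E
```

```text
[191.40040035 189.10698629] (190.625, 182.25) [(20, array([190.8, 184.3])), (30, array([190.5, 181.8])), (40, array([190.2, 179.3]))] [(20, array([188.9, 185.2])), (30, array([187.7, 183.3])), (40, array([186.4, 181.4]))]
[196.93415866 197.52599195] None [(20, array([196.4, 192.7])), (30, array([196.1, 190.2])), (40, array([195.8, 187.7]))] [(20, array([194.3, 193.4])), (30, array([193. , 191.4])), (40, array([191.7, 189.4]))]
[202.55573525 206.44063397] (204.0, 200.4) [(20, array([202.1, 201.6])), (30, array([201.8, 199.1])), (40, array([201.5, 196.6]))] [(20, array([199.8, 202.2])), (30, array([198.5, 200.1])), (40, array([197.1, 198. ]))]
```

Request:
jog_arm:
  deltas:
    - [[0, 0, 0, 0, 0, 0.03, 0], [0, 0, 0, -0.012, 0.002, 0.03, 0], [0, 0, 0, -0.03, 0.005, 0.03, 0], [0, 0, 0, -0.048, 0.008, 0.03, 0], [0, 0, 0, -0.066, 0.011, 0.03, 0], [0, 0, 0, -0.084, 0.014, 0.03, 0], [0, 0, 0, -0.084, 0.014, 0.015, 0], [0, 0, 0, -0.084, 0.014, 0, 0]]

```text
time: 4.3
ee_pos: [451.4, -143.5, 50.8]
orientation: [0.0, 0.997, -0.081, 0.001]
wrist_force: [1.0, -0.4, 0.1]
width: 0.6
finger_force: 0.0
```

Request:
jog_arm:
  deltas:
    - [[0, 0, 0, 0, 0, 0, 0], [0, 0, 0, 0, 0, -0.005, 0], [0, 0, 0, 0, 0, -0.01, 0], [0, 0, 0, 0, 0, -0.015, 0], [0, 0, 0, 0, 0, -0.02, 0], [0, 0, 0, 0, 0, -0.025, 0], [0, 0, 0, 0, 0, -0.028, 0], [0, 0, 0, 0, 0, -0.028, 0]]

```text
time: 4.97
ee_pos: [451.9, -143.4, 21.6]
orientation: [-0.0, 0.997, -0.081, -0.0]
wrist_force: [-0.8, -0.1, 0.7]
width: 0.8
finger_force: 0.0
```

```bash
python3 - <<'E'
from plant import bot,camera
import cv2,numpy as np,pickle
from h import *
c=camera("scene")
s=bot.state();p=s["ee_pos"];print(p,s["wrist_force"])
a=cv2.resize(c["image"][140:240,150:280,::-1],(780,600),interpolation=2)
for dz,col in((0,(0,0,255)),(27,(0,255,0))):
    cv2.circle(a,tuple(int(x) for x in (proj(c,p+[0,0,dz])+.5-[150,140])*6),3,col,1)
cv2.imwrite('pics/p6.png',a)
E
```

```text
[ 451.95474747 -143.45763053   21.84636391] [-0.14692368  0.27810946 -0.47197998]
```

View pics/p6.png

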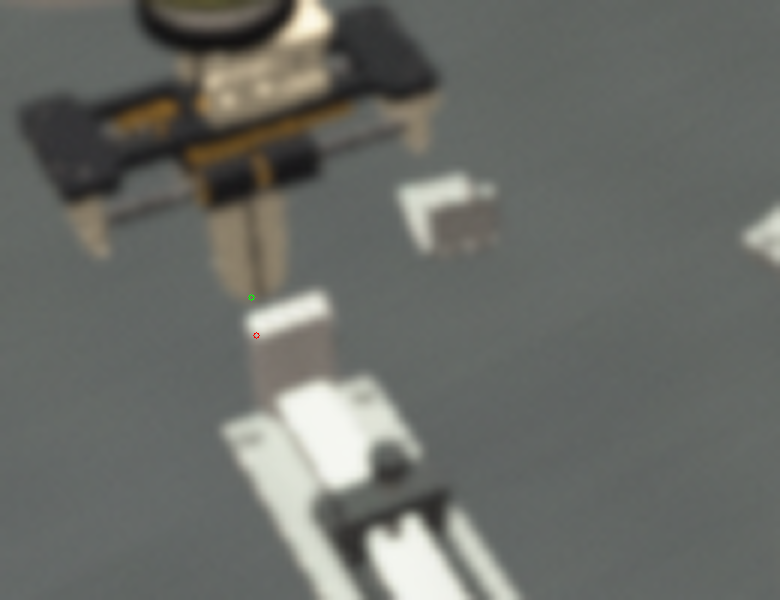

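Confirmed: the real tips sit about 27 mm above the reported TCP (green marker matches the fingertip at (255,298)). They are now at z≈48, behind the plate, so I'll push at this height.

Request:
jog_arm:
  deltas:
    - [[0, 0, 0, 0.006, -0.001, 0, 0], [0, 0, 0, 0.012, -0.002, 0, 0], [0, 0, 0, 0.018, -0.003, 0, 0], [0, 0, 0, 0.024, -0.004, 0, 0], [0, 0, 0, 0.03, -0.005, 0, 0], [0, 0, 0, 0.036, -0.006, 0, 0], [0, 0, 0, 0.042, -0.007, 0, 0], [0, 0, 0, 0.042, -0.007, 0, 0]]

```text
time: 5.68
ee_pos: [492.7, -150.2, 22.0]
orientation: [-0.0, 0.997, -0.081, -0.002]
wrist_force: [-4.3, 1.1, 2.8]
width: 0.7
finger_force: 2.5
```

Contact. Continuing.

Request:
jog_arm:
  deltas:
    - [[0, 0, 0, 0.006, -0.001, 0, 0], [0, 0, 0, 0.012, -0.002, 0, 0], [0, 0, 0, 0.018, -0.003, 0, 0], [0, 0, 0, 0.024, -0.004, 0, 0], [0, 0, 0, 0.03, -0.005, 0, 0], [0, 0, 0, 0.036, -0.006, 0, 0], [0, 0, 0, 0.042, -0.007, 0, 0], [0, 0, 0, 0.042, -0.007, 0, 0]]

```text
time: 6.35
ee_pos: [533.4, -157.0, 21.3]
orientation: [-0.0, 0.997, -0.081, -0.003]
wrist_force: [-8.6, 1.4, 1.0]
width: 0.4
finger_force: 3.9
```

Request:
jog_arm:
  deltas:
    - [[0, 0, 0, 0.002, -0.0003, 0, 0], [0, 0, 0, 0.004, -0.0007, 0, 0], [0, 0, 0, 0.006, -0.001, 0, 0], [0, 0, 0, 0.008, -0.0013, 0, 0], [0, 0, 0, 0.01, -0.0016, 0, 0], [0, 0, 0, 0.012, -0.002, 0, 0], [0, 0, 0, 0.014, -0.0023, 0, 0], [0, 0, 0, 0.014, -0.0023, 0, 0]]

```text
time: 7.02
ee_pos: [546.3, -159.1, 21.3]
orientation: [-0.0, 0.997, -0.081, -0.004]
wrist_force: [-9.4, 1.9, 2.0]
width: 0.5
finger_force: 4.5
```

Request:
jog_arm:
  deltas:
    - [[0, 0, 0, 0.001, -0.0002, 0, 0], [0, 0, 0, 0.002, -0.0003, 0, 0], [0, 0, 0, 0.003, -0.0005, 0, 0], [0, 0, 0, 0.004, -0.0007, 0, 0], [0, 0, 0, 0.005, -0.0008, 0, 0], [0, 0, 0, 0.006, -0.001, 0, 0], [0, 0, 0, 0.007, -0.0011, 0, 0], [0, 0, 0, 0.007, -0.0011, 0, 0]]

```text
time: 7.68
ee_pos: [547.9, -159.4, 21.3]
orientation: [-0.001, 0.997, -0.081, -0.008]
wrist_force: [-22.1, 3.7, 15.8]
width: 0.3
finger_force: 11.3
```

Hard stop reached: 7 mm commanded, 1.6 mm moved, 22 N. Letting go.

Request:
jog_arm:
  deltas:
    - [[0, 0, 0, -0.007, 0.0011, 0, 0], [0, 0, 0, -0.015, 0.0025, 0, 0], [0, 0, 0, -0.023, 0.0038, 0, 0], [0, 0, 0, -0.032, 0.0052, 0, 0], [0, 0, 0, -0.042, 0.007, 0, 0], [0, 0, 0, -0.055, 0.009, 0, 0], [0, 0, 0, -0.07, 0.0115, 0, 0], [0, 0, 0, -0.085, 0.014, 0, 0]]

```text
time: 8.35
ee_pos: [473.1, -147.0, 22.6]
orientation: [0.0, 0.997, -0.081, 0.001]
wrist_force: [0.1, 0.1, 0.1]
width: 0.4
finger_force: 0.0
```

Request:
jog_arm:
  deltas:
    - [[0, 0, 0, -0.01, 0.002, 0, 0], [0, 0, 0, -0.01, 0.002, 0.02, 0], [0, 0, 0, -0.01, 0.002, 0.05, 0], [0, 0, 0, -0.01, 0.002, 0.08, 0], [0, 0, 0, -0.01, 0.002, 0.11, 0], [0, 0, 0, -0.01, 0.002, 0.13, 0], [0, 0, 0, -0.01, 0.002, 0.13, 0], [0, 0, 0, -0.01, 0.002, 0.13, 0]]

```text
time: 9.02
ee_pos: [463.6, -145.1, 153.5]
orientation: [0.0, 0.997, -0.081, 0.002]
wrist_force: [-0.1, 0.7, -0.9]
width: 0.5
finger_force: 0.0
```

```bash
python3 - <<'E'
from plant import bot,camera
import cv2,numpy as np
s=bot.state();print(s["time"],s["ee_pos"],s["wrist_force"])
c=camera("scene")["image"]
cv2.imwrite('pics/p7.png',cv2.resize(c[130:280,160:360,::-1],(800,600),interpolation=2))
E
```

```text
9.0167 [ 463.64002889 -145.08124713  153.47656729] [-0.13700377  0.72828736 -0.89520187]
```

View pics/p7.png

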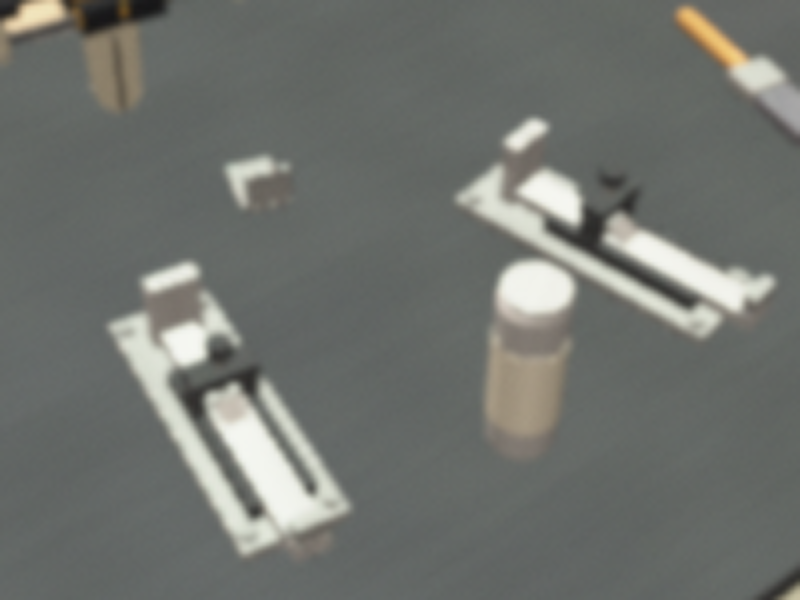

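The pushed slide rests at mid: its plate (175,295) is over the base, the catch (230,400) is just past the bridge, and the far end is out, the same as the set unit. The loose items are undisturbed and the arm is clear.

```bash
python3 -c "
from plant import bot
print(bot.sign_off())"
```

```text
the job is handed in; nothing more can be done
None
```

The slide that was out was pushed fully in to its hard stop and let go. In the last picture it sits caught at mid position, the set slide and the visible loose items look unmoved (the hammer was out of frame), and the job is handed in at about 9 s; a first pass cleared the plate's top because the real fingertips sit about 27 mm above the reported TCP, so I lowered and repeated it.

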